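# Index the sample turret one station and lock it again

### The job

The sample turret is locked with its blue-capped tube at the red pointer. Swing the red-gripped lock lever fully out, turn the turret by its black bar handle exactly one station counter-clockwise seen from above, so that it clicks in with the red-capped tube at the pointer (do not run past it), then swing the lock lever fully home again. Leave the other things on the bench where they are.

Things in the scene. Friction and masses are not known exactly. Their poses are not given: they have to be found in the camera images.
- turret: fixed sample turret: grey base plate 190 x 250 x 14 mm carrying a round white drum (diameter 124 mm, blue band, top 90 mm over the bench) that turns about the vertical axis through this origin (centre of the plate's underside, on the bench). Six slotted steel lugs on the drum's skirt reach 75 mm from the axis, 38 to 56 mm high.
- pointer (a point): tip of the red pointer post, 66 mm over the bench, on the plate's robot side at local (-68, 0) mm of the turret. Six tubes stand fixed in the drum, 60 degrees apart, 45 mm from the axis, caps up to 150 mm high; clockwise seen from above from the pointer at the start: blue (at the pointer), red, purple, yellow, black, green.
- drum (a joint): turn of the drum in rad, counter-clockwise seen from above positive; about 0 at the start, one station is 1.047. A spring roller (detent) centres it at every station: about 0.2 N m to leave one, it pushes back up to half way (0.52), then pulls on into the next. With the lever home the drum is locked (play about 0.05).
- bar (a point): centre of the black bar handle on top of the drum, on its axis, 179 mm over the bench: bar 90 mm long along this frame's own y, 14 mm thick along its x, 28 mm high (165 to 193 mm). The frame turns with the drum; at joint 0 its axes are those of the turret.
- lever (a joint): lock lever angle in rad: 0 fully home (drum locked), 0.6 fully out at its stop; grows clockwise seen from above. Its nose is clear of the drum from about 0.25. Stiff hinge (0.12 N m): it stays where it is left.
- lever_grip (a point): point on the axis of the lever's upright round red grip, 111 mm over the bench: 18 mm thick below, 22 mm thick above, top at 131 mm; it stands on the lever arm (41 to 53 mm high). At lever 0 it lies at local (-20, 130) mm of the turret; swinging out it moves about 60 mm, away from the drum, on an arc of 99 mm radius round lever_pivot.
- lever_pivot (a point): vertical axis of the lock lever, local (68, 85) mm of the turret, 39 mm over the bench.
- tape_roll: bystander: roll of beige tape, 69 mm wide and 19 mm high, lying beside the turret; origin under its centre
- timer: bystander: white timer, 39 x 68 x 62 mm; origin under its centre
- label_roll: bystander: roll of white labels, 66 mm wide and 26 mm high; origin under its centre
- tip_box: bystander: yellow box with a clear lid, 88 x 124 x 80 mm; origin under its centre
- marker_blue: bystander: white marker pen with a blue cap, 133 mm long; origin under its centre

How it is judged:
By the outcome, as a careful person would: the job done as asked, in the order asked, and still so for the second after the job is handed in, with the robot touching nothing.
It also fails if it takes over 61 s, if anything falls off the work surface, if the arm or the gripper's body presses on something with over 40 N, if the wrist force passes 120 N, or if a joint passes its speed limit or range.

### The arm

A 6-joint arm with a two-finger parallel gripper is mounted at the origin on a cart in front of the work surface, level with it; the furniture and walls round the work are solid. World frame = base frame: x ahead of the robot, y to its left, z up, the work surface at z = 0. Lengths are in m, angles in rad, forces in N, time in s.
With the tool pointing down it reaches from about 0.35 to 0.85 m from the base axis. Payload 8.1 kg.
Tool frame: the origin (TCP) lies midway between the tips of the shut fingers; the grasp point (between the pads) lies 19 mm behind it (r.grasp_offset is the distance from the TCP to the grasp point, in m); z points along the fingers, y is the line along which they close (so a half turn about z gives the same grasp; the last joint's range is limited). The gripper opens to 85 mm and grips with 20 to 120 N. Pads are 22 mm wide; open, the fingers measure 114 mm over their backs; the gripper's body (76 mm by 85 mm) begins 54 mm behind the grasp point. The pads swing forward as they close: fully open they stand 13 mm farther back than shut.
Start: joints at [-1.338, 0.13, 1.488, -0, 1.523, -0.085], TCP at [0.188, -0.57, 0.231] pointing down, gripper open.
Joint ranges: [-2.96, 2.96], [-0.89, 2.26], [0.02, 2.5], [-1.34, 4.48], [0, 2.73], [-2.66, 2.66]. Speed limits (rad/s): [2.39, 2.39, 2.79, 3.14, 3.14, 3.14].

### API

Orientations are given as a unit quaternion [x, y, z, w].
In Python, from cell import r gives the robot as it stands.
- The arm moves only by the tool arm_command, never from a script. Its argument "targets" is a list of rows, each a list of 3 entries, a list of its own where there are three numbers: the shift along the tool's x, y, z in mm, then the turn, a rotation vector about the tool's x, y, z in rad, then the closure in counts, from 0 (fully open) to 255 (shut). In form: [[[x, y, z], [ax, ay, az], gripper], ...]. A call has 1 to 20 rows; each row shifts and turns the commanded pose from where the row before left it, along the tool's axes as they then stand; what a row does not reach is not made up. A row lasts 1/10 s, in which the tool goes at most 50 mm and 8.59 degrees, less where a joint would pass 70% of its speed; a pose out of reach is approached as far as the arm can. A call with a gripper value outside its range is refused whole. The fingers move at their own pace and stop on an object; "squeeze" is the grip in N (left out, the last holds). Time passes only in rows, so rows that do not move let the fingers close. It gives the time, the measured TCP pose, the force, the opening and the grip force at its end, in the units of the state.
- r.observe(): the state, without advancing time (a new reading comes with each control period).
- r.get_image(name): name is "scene" or "top" or "wrist"; returns a dict with "color" (400x640x3 uint8, red, green, blue), "depth" (400x640 float32, m along the optical axis (not along the pixel's ray), 0 where there is no reading), "intrinsics" (3x3 intrinsics, pixels), "xyz" and "rotation" of the camera in the world; the wrist camera has in their place "hand_eye" (4x4, takes a point from camera to tool coordinates, whose origin is the TCP and whose axes are the flange's). Camera axes: x right, y down, z forward; pixel columns grow to the right and rows downward; lengths in m; the calibration is good to about 2 mm. A picture is of the moment at which its call begins: read the wrist's pose just before it.
- r.job_done(): hands the job in; it is judged then, once.
The state is a dict: "time": time; "qpos": joint angles; "qd": joint speeds; "joint_efforts": joint torques, N m; "eef_pos": TCP position; "ee_rot": TCP orientation; "contact_force": force on the tool from outside, world axes, zero at the start; "moment": the same for the moment, N m; "grip_width": opening from 0.0 (shut) to 1.0 (fully open); "grip_force": force on a finger pad.
Only numpy, scipy, OpenCV 4.12 (cv2) and the standard library are available. Lean on these libraries where they do the work, as an engineer would, in place of code of your own. Each camera call takes 0.05 s, during which the arm holds its last target. There are 200 camera calls.

## Working session

There is one attempt and no reset: what is moved stays moved. The work goes in short steps, Python scripts to look and compute and a tool call to move; the robot and the scene stay as the last step left them, time stands still between calls to the robot, and variables do not carry over. Pictures are saved under pics/ and viewed, at most 10 in all, crops included, and the job is handed in when it is done.

Besides the shell and the picture viewer there is one more tool, called after "Request:" in YAML: its name, and indented under it one key for each argument. arm_command: Moves the arm, as the interface text tells. Its arguments: {"type":"object","properties":{"targets":{"type":"array","items":{"type":"array"}},"squeeze":{"type":"number"}},"required":["targets"]}

```bash
ls; mkdir -p pics
python3 - <<'E'
from cell import r
import cv2,pickle
d={}
for n in("scene","top"):
    im=r.get_image(n);d[n]=im
    cv2.imwrite(f"pics/{n}0.png",im["color"][:,:,::-1])
    print(n,im["xyz"],im["rotation"],im["intrinsics"])
pickle.dump(d,open("d0.pkl","wb"))
print(r.observe(),r.grasp_offset)
E
```

```text
pics
scene [-0.01449901  0.83441648  1.18483131] [-0.27417214  0.89710833 -0.32851619  0.11001547] [[440.79125977   0.         311.08652434]
 [  0.         440.79125977 207.35098665]
 [  0.           0.           1.        ]]
top [0.44224423 0.09686656 1.26376295] [-0.70298708  0.71072193 -0.01780101  0.01914757] [[385.73832454   0.         325.66153385]
 [  0.         385.73832454 196.42164862]
 [  0.           0.           1.        ]]
{'time': 0.1, 'qpos': array([-1.33841428e+00,  1.31122368e-01,  1.48915939e+00, -6.44056239e-06,
        1.52299355e+00, -8.54326983e-02]), 'qd': array([ 1.06552820e-03, -3.59660070e-03, -2.73706710e-03,  9.46889513e-06,
       -4.66496358e-04,  1.09251613e-03]), 'joint_efforts': array([ 5.60078443e-04, -5.70955217e+01, -5.01941442e+01, -2.85224569e-04,
        8.16633197e-03,  6.78800461e-05]), 'eef_pos': array([ 0.1873821 , -0.56947412,  0.23033342]), 'ee_rot': array([ 9.87400395e-01,  1.58239541e-01, -6.49682875e-05, -8.38819165e-04]), 'contact_force': array([0.34853443, 0.22542625, 0.26715243]), 'moment': array([0.00241335, 0.00449147, 0.0121302 ]), 'grip_force': 0.0, 'grip_width': 0.9994124171631767} 0.0187
```

View pics/top0.png

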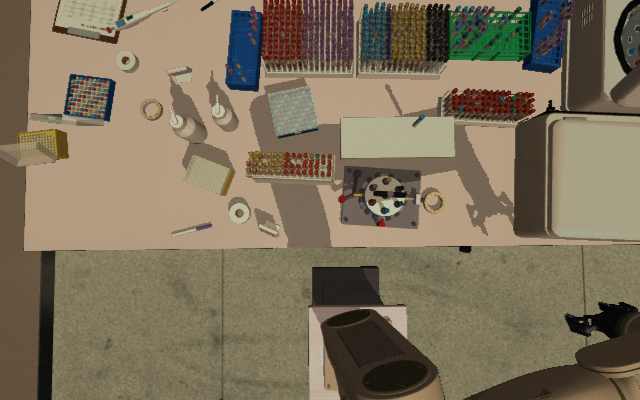

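View pics/scene0.png

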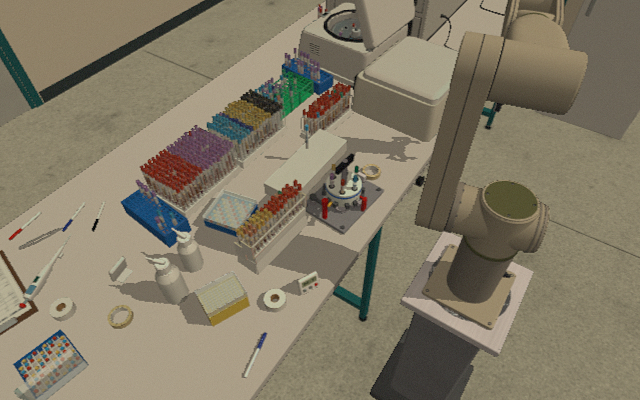

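The top view shows the turret plate at about (382,196), with the bar on it at (388,195), the red lever grip at (340,199) and the pointer at (382,222). The tape roll is at (433,202), a tube rack at (290,165) and a white box at (398,137). In the scene view the turret is at (345,195).

```bash
cat > h.py <<'E'
import numpy as np
from scipy.spatial.transform import Rotation as R
def cloud(im,T=None):
    K=im["intrinsics"];D=im["depth"];v,u=np.indices(D.shape)
    P=np.dstack([(u-K[0,2])/K[0,0]*D,(v-K[1,2])/K[1,1]*D,D])
    if T is None:
        return P@R.from_quat(im["rotation"]).as_matrix().T+im["xyz"]
    return P@T[:3,:3].T+T[:3,3]
E
python3 - <<'E'
import pickle,cv2,numpy as np
from h import *
d=pickle.load(open("d0.pkl","rb"))
for n in d:
    im=d[n];W=cloud(im);c=im["color"].astype(int)
    near=(abs(W[...,0]-.44)<.2)&(abs(W[...,1]+.06)<.25)&(im["depth"]>0)
    def rect(m,name):
        p=W[m&near]
        if len(p)<3: print(n,name,len(p));return
        q=cv2.minAreaRect((p[:,:2]*1000).astype(np.float32))
        print(n,name,len(p),"mean",p.mean(0).round(4),"rect",np.round(q[0],1),np.round(q[1],1),round(q[2],2))
    z=W[...,2]; br=c.sum(2); red=(c[...,0]>1.8*c[...,1])&(c[...,0]>90)
    grey=(abs(c[...,0]-c[...,2])<25)
    rect((z>.006)&(z<.022)&grey&(br<420),"plate")
    rect((z>.175)&(z<.21),"bar")
    rect(red&(z>.1)&(z<.14),"grip/redcap")
    rect(red&(z>.05)&(z<.08),"pointer")
    m=red&near
    k,l,s,ce=cv2.connectedComponentsWithStats(m.astype(np.uint8))
    for i in range(1,k):
        if s[i][4]>5: print(ce[i].round(1),s[i][4],W[l==i].mean(0).round(3),W[l==i][:,2].max().round(3))
im=d["top"];cv2.imwrite("pics/top0c.png",cv2.resize(im["color"][130:250,270:470,::-1],None,fx=4,fy=4,interpolation=2))
W=cloud(im);print("bench z",W[230,300],"whitebox",W[137,398],"rack",W[165,310],W[155,290])
E
```

```text
scene plate 1232 mean [ 0.4705 -0.0441  0.0135] rect [501.9 -59. ] [237.9 510.6] 5.93
scene bar 430 mean [0.5449 0.0653 0.189 ] rect [540.   31.7] [326.1  49.2] 73.95
scene grip/redcap 49 mean [0.4883 0.0467 0.1249] rect [488.2  11.9] [98.5 20. ] 86.68
scene pointer 54 mean [ 0.4412 -0.0227  0.0662] rect [452.9 -12.6] [162.8  25.2] 58.79
[342.5 181.6] 15 [ 0.48  -0.039  0.143] 0.152
[285.1 194.6] 297 [0.58  0.137 0.182] 0.207
[363.8 201.8] 52 [ 0.412 -0.072  0.054] 0.074
[324.6 207.5] 88 [0.489 0.054 0.097] 0.135
top plate 2277 mean [ 0.5062 -0.0791  0.0138] rect [ 502.4 -116.6] [323.6 188.4] 85.47
top bar 394 mean [0.5431 0.0408 0.1921] rect [545.2  32.5] [325.3  45.7] 73.73
top grip/redcap 44 mean [0.5078 0.0588 0.1292] rect [563.1  88.4] [162.2  81.3] 51.54
top pointer 37 mean [ 0.4212 -0.0736  0.0685] rect [423.6 -73.2] [16.1 25. ] 88.76
[294.3 155.1] 7 [0.621 0.188 0.156] 0.164
[299.2 155.7] 15 [0.619 0.174 0.157] 0.164
[304.9 154.7] 14 [0.62  0.157 0.166] 0.171
[322.9 159.1] 25 [0.608 0.105 0.159] 0.169
[329.4 156.1] 15 [0.617 0.087 0.157] 0.164
[316.6 163.9] 32 [0.592 0.123 0.176] 0.198
[304.4 163.5] 27 [0.593 0.158 0.176] 0.198
[310.5 163.5] 24 [0.593 0.14  0.179] 0.201
[329.  164.3] 29 [0.59  0.088 0.175] 0.204
[298.1 165.5] 11 [0.585 0.174 0.196] 0.201
[310.2 171.6] 21 [0.568 0.141 0.193] 0.201
[297.8 171.9] 17 [0.569 0.176 0.183] 0.194
[303.9 171.9] 16 [0.568 0.159 0.191] 0.199
[315.8 172.5] 13 [0.566 0.125 0.189] 0.195
[321.9 173.1] 14 [0.564 0.108 0.185] 0.19
[328.5 173.2] 16 [0.563 0.09  0.193] 0.2
[342.  198.4] 43 [0.496 0.05  0.12 ] 0.137
[373.6 201.6] 7 [ 0.484 -0.04   0.149] 0.153
[381.8 222.8] 38 [ 0.421 -0.074  0.067] 0.074
bench z [ 0.39943787  0.18397044 -0.00068762] whitebox [ 0.69022689 -0.13114015  0.0592848 ] rack [0.58595836 0.14117446 0.19762636] [ 0.64699025  0.21536876 -0.00290687]
```

View pics/top0c.png

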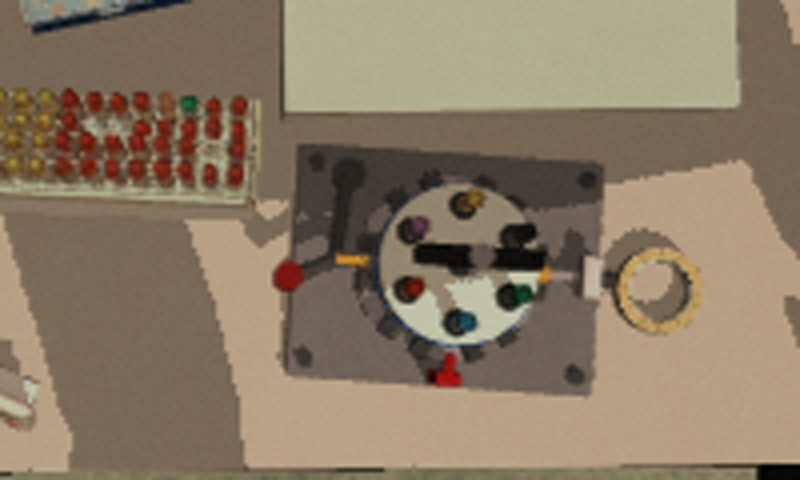

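The crop shows the plate corners at (298,145), (604,162), (593,395) and (285,375). The bar runs from (415,255) to (545,260), the grip is at (288,277), the lever pivot at (348,172) and the pointer tip at (449,358). A detent roller sits on the right side beside the tape roll.

Run:
```python
import pickle,cv2,numpy as np
from h import *
d=pickle.load(open("d0.pkl","rb"))
im=d["top"];K=im["intrinsics"];M=R.from_quat(im["rotation"]).as_matrix()
def onz(u,v,z):
    a=M@np.array([(u-K[0,2])/K[0,0],(v-K[1,2])/K[1,1],1]);return im["xyz"]+a*(z-im["xyz"][2])/a[2]
C=np.array([onz(270+(u+.5)/4-.5,130+(v+.5)/4-.5,.014)for u,v in[(298,145),(604,162),(593,395),(285,375)]])[:,:2]
ctr=C.mean(0);ey=(C[0]+C[3]-C[1]-C[2]);th=np.arctan2(-ey[0],ey[1])
print("plate",C.round(3).tolist(),ctr,th,[np.linalg.norm(C[i]-C[i-1]).round(3) for i in range(4)])
for n in d:
    W=cloud(d[n]);m=(W[...,2]>.18)&(W[...,2]<.21)&(abs(W[...,0]-.495)<.06)&(abs(W[...,1]+.075)<.07)
    p=W[m];q=cv2.minAreaRect((p[:,:2]*1000).astype(np.float32));print(n,len(p),p.mean(0),q)
Rt=lambda x,y:ctr+np.array([np.cos(th)*x-np.sin(th)*y,np.sin(th)*x+np.cos(th)*y])
print("grip",Rt(-.02,.13),"pivot",Rt(.068,.085),"pointer",Rt(-.068,0))
print("grip px",onz(270+288/4,130+277/4,.131))
# heights around the lever grip
W=cloud(im); 
for v in range(150,225,6): print([int(1000*W[v,u,2]) for u in range(318,364,4)])
```

```text
plate [[0.607, 0.038], [0.59, -0.211], [0.401, -0.198], [0.42, 0.051]] [ 0.50435483 -0.08010347] -0.07127303835926649 [np.float64(0.187), np.float64(0.249), np.float64(0.189), np.float64(0.249)]
scene 128 [ 0.49746011 -0.07794062  0.19002843] ((498.7852478027344, -81.1270980834961), (92.0685043334961, 17.57639503479004), 86.53053283691406)
top 172 [ 0.50392329 -0.0796027   0.19235465] ((504.5120544433594, -79.09890747070312), (87.08720397949219, 15.02949333190918), 85.60179138183594)
grip [0.49366326 0.05099074] pivot [ 5.78235265e-01 -1.61735196e-04] pointer [ 0.43652747 -0.075261  ]
grip px [0.49265413 0.0507726  0.131     ]
[1, -1, 0, -2, -2, 0, 61, 60, 60, 60, 59, 55]
[159, 156, 104, 155, 107, -1, 55, 58, 58, 57, 58, 60]
[163, 164, 50, 158, 108, -4, 0, -3, -2, 0, 0, 0]
[175, 102, 106, 198, 143, 0, 4, 16, 18, 11, 17, 13]
[135, 190, 176, 196, -2, -3, 0, 13, 15, 50, 49, 14]
[88, 81, 85, 93, 0, 1, 1, 11, 15, 50, 11, 14]
[2, 0, 1, 2, 1, 0, 0, 12, 15, 54, 9, 30]
[0, 1, -7, 2, 1, -2, -4, 16, 11, 58, 14, 56]
[-4, -1, -2, -1, 0, 131, 134, 49, 12, 19, 1263, 52]
[0, -4, 0, 0, 3, -3, 9, 9, 17, 10, 10, 31]
[-2, -3, 0, 0, -4, -4, 12, 10, 14, 10, 15, 16]
[3, 0, -1, 3, -2, 1, 13, 14, 13, 9, 17, 12]
[2, 0, 0, 0, 1, 0, 16, 15, 16, 15, 13, 14]
```

Run:
```python
import pickle,cv2,numpy as np
from h import *
d=pickle.load(open("d0.pkl","rb"))
P=np.vstack([cloud(d[n])[d[n]["depth"]>0] for n in d])
m=(P[:,0]>.5)&(P[:,0]<.66)&(P[:,1]>.055)&(P[:,1]<.22)&(P[:,2]>.02)
P=P[m]
for y in np.arange(.05,.2,.01):
    s=(abs(P[:,1]-y)<.005)
    row=[]
    for a,b in((.03,.07),(.07,.1),(.1,.14),(.14,.17),(.17,.21)):
        k=s&(P[:,2]>a)&(P[:,2]<b); row.append((int(1000*np.percentile(P[k,0],3)) if k.sum()>3 else 0,int(k.sum())))
    print(round(y,3),row)
```

```text
0.05 [(0, 0), (0, 0), (0, 0), (0, 0), (0, 0)]
0.06 [(0, 0), (0, 0), (0, 2), (0, 0), (0, 0)]
0.07 [(0, 2), (549, 5), (546, 19), (558, 7), (0, 0)]
0.08 [(545, 43), (546, 30), (545, 54), (546, 44), (563, 7)]
0.09 [(544, 25), (546, 36), (548, 30), (554, 77), (553, 86)]
0.1 [(546, 29), (548, 42), (549, 32), (553, 32), (552, 16)]
0.11 [(546, 22), (547, 35), (549, 53), (551, 64), (555, 38)]
0.12 [(545, 28), (547, 39), (550, 34), (555, 39), (557, 46)]
0.13 [(547, 31), (548, 34), (552, 32), (553, 54), (556, 35)]
0.14 [(547, 24), (549, 33), (552, 38), (557, 67), (557, 78)]
0.15 [(548, 32), (552, 41), (553, 31), (558, 41), (558, 42)]
0.16 [(547, 20), (551, 43), (553, 34), (558, 68), (558, 88)]
0.17 [(548, 28), (549, 44), (553, 33), (555, 39), (559, 33)]
0.18 [(549, 36), (552, 34), (554, 33), (558, 55), (559, 61)]
0.19 [(550, 35), (552, 33), (553, 41), (558, 51), (560, 56)]
0.2 [(550, 34), (553, 36), (554, 30), (557, 41), (561, 49)]
```

```bash
cat >> h.py <<'E'
def plan(o,targets):
    """targets: list of (xyz, Rmat, n); turn rows first in place, then shift rows"""
    p=np.array(o["eef_pos"]);A=R.from_quat(o["ee_rot"])
    for q,B,n in targets:
        B=R.from_matrix(B) if B is not None else A
        rv=(A.inv()*B).as_rotvec();k=int(np.ceil(np.linalg.norm(rv)/.14)) if np.linalg.norm(rv)>.002 else 0
        s=B.inv().apply(np.array(q)-p)*1000
        print("turn",k,(rv/max(k,1)).round(4).tolist(),"shift",n,(s/n).round(2).tolist(),"tot",s.round(1))
        p,A=np.array(q),B
def tool(yaw,tilt):
    # tool x towards yaw (horizontal), z down, tilted so that z leans towards yaw
    return R.from_euler("z",yaw).as_matrix()@np.diag([1,-1,-1.])@R.from_euler("y",tilt).as_matrix()
E
python3 - <<'E'
from cell import r
from h import *
T=tool(0,np.radians(25));print(T.round(3))
T=tool(0,np.radians(-25));print(T.round(3))
o=r.observe()
T=T if T[0,2]>0 else tool(0,np.radians(25))
plan(o,[([.187,-.5695,.28],None,2),([.42,.051,.27],T,20)])
im=r.get_image("wrist");print(np.round(im["hand_eye"],3))
E
```

```text
[[ 0.906  0.     0.423]
 [ 0.    -1.     0.   ]
 [ 0.423  0.    -0.906]]
[[ 0.906  0.    -0.423]
 [ 0.    -1.     0.   ]
 [-0.423  0.    -0.906]]
turn 0 [0.0, 0.0, 0.0] shift 2 [-0.18, -0.09, -24.83] tot [ -0.4  -0.2 -49.7]
turn 4 [-0.0177, 0.1082, 0.0781] shift 20 [10.35, -31.02, 5.38] tot [ 206.9 -620.5  107.5]
[[ 0.    -0.962 -0.272  0.068]
 [ 1.     0.     0.001  0.001]
 [-0.001 -0.272  0.962 -0.143]
 [ 0.     0.     0.     1.   ]]
```

Request:
arm_command:
  targets:
    - [[0, 0, -25], [0, 0, 0], 0]
    - [[0, 0, -25], [0, 0, 0], 0]
    - [[0, 0, 0], [-0.0177, 0.1082, 0.0781], 0]
    - [[0, 0, 0], [-0.0177, 0.1082, 0.0781], 0]
    - [[0, 0, 0], [-0.0177, 0.1082, 0.0781], 0]
    - [[0, 0, 0], [-0.0177, 0.1082, 0.0781], 0]
    - [[5, -15, 3], [0, 0, 0], 0]
    - [[10, -30, 5], [0, 0, 0], 0]
    - [[10, -30, 5], [0, 0, 0], 0]
    - [[10, -30, 5], [0, 0, 0], 0]
    - [[10, -30, 5], [0, 0, 0], 0]
    - [[10, -30, 5], [0, 0, 0], 0]
    - [[10, -30, 5], [0, 0, 0], 0]
    - [[10, -30, 5], [0, 0, 0], 0]
    - [[10, -30, 5], [0, 0, 0], 0]
    - [[10, -30, 5], [0, 0, 0], 0]
    - [[10, -30, 5], [0, 0, 0], 0]
    - [[10, -30, 5], [0, 0, 0], 0]
    - [[10, -30, 5], [0, 0, 0], 0]
    - [[10, -30, 5], [0, 0, 0], 0]

```text
time: 2.15
eef_pos: [0.3514, -0.1766, 0.2768]
ee_rot: [0.978, 0.001, 0.21, -0.006]
contact_force: [0.7, -0.1, -0.1]
grip_width: 1.002
grip_force: 0.0
```

Run:
```python
from cell import r
from h import *
o=r.observe();print(o["eef_pos"],o["ee_rot"],o["qpos"])
plan(o,[([.42,.051,.25],tool(0,np.radians(25)),8)])
```

```text
[ 0.35136328 -0.17662969  0.27683936] [ 9.77715333e-01  8.27163616e-04  2.09838891e-01 -6.29945630e-03] [-0.9220563  -0.89220193  2.24471888  0.34140528  1.53608184  0.67889837]
turn 1 [-0.0127, 0.0135, -0.0011] shift 8 [6.36, -28.45, 6.67] tot [  50.9 -227.6   53.3]
```

Run:
```python
from cell import r
from h import *
o=r.observe()
plan(o,[([.40,-.15,.277],tool(0,np.radians(25)),3),([.455,.051,.21],None,8)])
```

```text
turn 1 [-0.0127, 0.0135, -0.0011] shift 3 [14.72, -8.88, 6.8] tot [ 44.1 -26.6  20.4]
turn 0 [0.0, 0.0, 0.0] shift 8 [2.69, -25.12, 10.5] tot [  21.5 -201.    84. ]
```

Request:
arm_command:
  targets:
    - [[15, -9, 7], [0, 0, 0], 0]
    - [[15, -9, 7], [0, 0, 0], 0]
    - [[15, -9, 7], [-0.0127, 0.0135, -0.001], 0]
    - [[2.7, -25, 10.5], [0, 0, 0], 60]
    - [[2.7, -25, 10.5], [0, 0, 0], 60]
    - [[2.7, -25, 10.5], [0, 0, 0], 60]
    - [[2.7, -25, 10.5], [0, 0, 0], 60]
    - [[2.7, -25, 10.5], [0, 0, 0], 60]
    - [[2.7, -25, 10.5], [0, 0, 0], 60]
    - [[2.7, -25, 10.5], [0, 0, 0], 60]
    - [[2.7, -25, 10.5], [0, 0, 0], 60]
    - [[0, 0, 0], [0, 0, 0], 60]
  squeeze: 25

```text
time: 3.35
eef_pos: [0.4551, 0.0522, 0.2086]
ee_rot: [0.976, 0.003, 0.216, 0.0]
contact_force: [0.5, 0.1, -0.1]
grip_width: 0.762
grip_force: 0.0
```

```bash
cat >> h.py <<'E'
def wrist(r):
    o=r.observe();im=r.get_image("wrist")
    W=cloud(im,np.array(im["hand_eye"]))@R.from_quat(o["ee_rot"]).as_matrix().T+o["eef_pos"]
    return o,im,W
E
python3 - <<'E'
from cell import r
from h import *
import cv2
o,im,W=wrist(r);print(o["eef_pos"],o["ee_rot"],o["qpos"],o["grip_width"])
cv2.imwrite("pics/w1.png",im["color"][:,:,::-1])
c=im["color"].astype(int);red=(c[...,0]>1.8*c[...,1])&(c[...,0]>80)&(im["depth"]>0)
m=red&(abs(W[...,0]-.4935)<.03)&(abs(W[...,1]-.051)<.03)
for a in (.06,.08,.1,.115,.127):
    k=m&(W[...,2]>a)&(W[...,2]<a+.012)
    if k.sum(): print(a,k.sum(),W[k].mean(0).round(4),W[k].min(0).round(4),W[k].max(0).round(4))
T=tool(0,np.radians(25))
plan(o,[([.4914,.051,.105],T,8)])
E
```

```text
[0.45512089 0.0522242  0.20861069] [9.76407324e-01 2.53500036e-03 2.15921968e-01 1.21245856e-04] [ 2.36000113e-03 -7.56719976e-01  2.30130384e+00 -1.49490374e-04
  1.16173680e+00  1.56799296e+00] 0.7618310171772981
0.06 14 [0.4854 0.0496 0.0663] [0.4844 0.043  0.0603] [0.4873 0.0557 0.072 ]
0.08 13 [0.4849 0.0504 0.0856] [0.4843 0.0454 0.0805] [0.4858 0.0545 0.091 ]
0.115 34 [0.4837 0.0495 0.1211] [0.4823 0.0409 0.1151] [0.4869 0.0581 0.1264]
0.127 593 [0.4926 0.0494 0.1311] [0.4823 0.0388 0.1271] [0.503  0.0595 0.1331]
turn 1 [-0.0009, 0.0011, 0.005] shift 8 [-1.36, 0.15, 13.65] tot [-10.9   1.2 109.2]
```

Request:
arm_command:
  targets:
    - [[-1.4, 0.3, 13.6], [0, 0, 0], 60]
    - [[-1.4, 0.3, 13.6], [0, 0, 0], 60]
    - [[-1.4, 0.3, 13.6], [0, 0, 0], 60]
    - [[-1.4, 0.3, 13.6], [0, 0, 0], 60]
    - [[-1.4, 0.3, 13.6], [0, 0, 0], 60]
    - [[-1.4, 0.3, 13.6], [0, 0, 0], 60]
    - [[-1.4, 0.3, 13.6], [0, 0, 0], 60]
    - [[-1.4, 0.3, 13.6], [0, 0, 0], 60]
    - [[0, 0, 0], [0, 0, 0], 60]
    - [[0, 0, 0], [0, 0, 0], 60]

```text
time: 4.4
eef_pos: [0.4917, 0.046, 0.1075]
ee_rot: [0.976, 0.0, 0.217, 0.001]
contact_force: [0.3, -0.2, 0.0]
grip_width: 0.765
grip_force: 0.0
```

Run:
```python
from cell import r
from h import *
import cv2
o,im,W=wrist(r);print(o["eef_pos"],o["ee_rot"],o["qpos"],o["contact_force"])
cv2.imwrite("pics/w2.png",im["color"][:,:,::-1])
```

```text
[0.49174804 0.04597849 0.10751391] [9.76168600e-01 5.40689904e-05 2.17010696e-01 1.10467438e-03] [-0.01318989 -0.51815915  2.3470247   0.00450058  0.8752368   1.55537968] [ 0.3349963  -0.19810992  0.04427563]
```

View pics/w2.png

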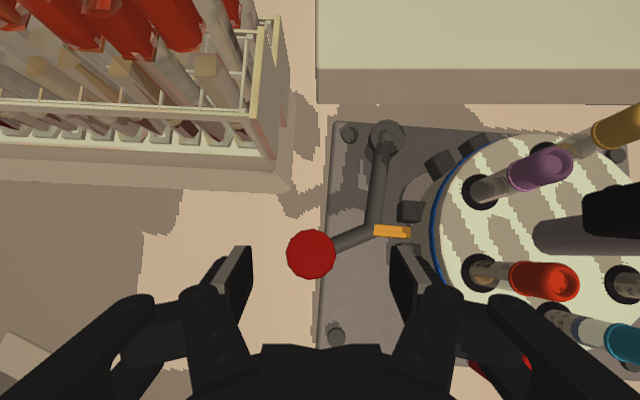

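The wrist view shows the red grip top at (310,254), between the open fingers at (235,280) and (405,275), with the rack at upper left. I'll shift 3.5 mm towards the grip and close.

Request:
arm_command:
  targets:
    - [[0, -3.5, 2], [0, 0, 0], 60]
    - [[0, 0, 0], [0, 0, 0], 255]
    - [[0, 0, 0], [0, 0, 0], 255]
    - [[0, 0, 0], [0, 0, 0], 255]
    - [[0, 0, 0], [0, 0, 0], 255]
    - [[0, 0, 0], [0, 0, 0], 255]
    - [[0, 0, 0], [0, 0, 0], 255]
    - [[0, 0, 0], [0, 0, 0], 255]
    - [[0, 0, 0], [0, 0, 0], 255]
    - [[0, 0, 0], [0, 0, 0], 255]
  squeeze: 25

```text
time: 5.45
eef_pos: [0.4929, 0.0505, 0.1058]
ee_rot: [0.976, 0.001, 0.217, 0.001]
contact_force: [-4.6, 2.7, 7.0]
grip_width: 0.243
grip_force: 24.6
```

Run:
```python
from cell import r
from h import *
import cv2
o=r.observe();print(o["eef_pos"],o["contact_force"],o["grip_width"]*85,o["grip_force"])
P=np.array([.578,0]);G=np.array([.4928,.0497])-P   # arc
T=R.from_quat(o["ee_rot"]).as_matrix();A=0
n=13;prev=G
for i in range(1,n+1):
    a=-.62*i/n;g=np.array([np.cos(a)*G[0]-np.sin(a)*G[1],np.sin(a)*G[0]+np.cos(a)*G[1]])
    s=T.T@np.r_[g-prev,0]*1000;prev=g;print(s.round(1).tolist(),(g+P).round(3))
```

```text
[0.49289696 0.05052007 0.10575174] [-4.63031163  2.70988851  6.96210417] 20.68787180814194 24.614801007555798
[2.2, -4.0, 1.0] [0.495 0.054]
[2.4, -3.9, 1.1] [0.498 0.058]
[2.6, -3.7, 1.2] [0.501 0.061]
[2.7, -3.6, 1.3] [0.504 0.065]
[2.9, -3.5, 1.3] [0.507 0.068]
[3.0, -3.3, 1.4] [0.51  0.072]
[3.2, -3.1, 1.5] [0.514 0.075]
[3.3, -3.0, 1.5] [0.517 0.078]
[3.4, -2.8, 1.6] [0.521 0.081]
[3.5, -2.6, 1.7] [0.525 0.083]
[3.7, -2.4, 1.7] [0.529 0.086]
[3.8, -2.2, 1.8] [0.533 0.088]
[3.8, -2.0, 1.8] [0.538 0.09 ]
```

The grip is held, but the fingertips would end within about 1 mm of the rack. I'll regrasp with less tilt and 5 mm further back.

Request:
arm_command:
  targets:
    - [[0, 0, 0], [0, 0, 0], 100]
    - [[0, 0, 0], [0, 0, 0], 100]
    - [[0, 0, 0], [0, 0, 0], 100]
    - [[0, 0, 0], [0, 0, 0], 100]
    - [[-4.5, 0.8, -2], [0, 0, 0], 100]
    - [[0, 0, 0], [0, -0.087, 0], 100]
    - [[0, 0, 0], [0, 0, 0], 100]
    - [[0, 0, 0], [0, 0, 0], 255]
    - [[0, 0, 0], [0, 0, 0], 255]
    - [[0, 0, 0], [0, 0, 0], 255]
    - [[0, 0, 0], [0, 0, 0], 255]
    - [[0, 0, 0], [0, 0, 0], 255]
    - [[0, 0, 0], [0, 0, 0], 255]
    - [[0, 0, 0], [0, 0, 0], 255]
  squeeze: 25

```text
time: 6.85
eef_pos: [0.4877, 0.0497, 0.1054]
ee_rot: [0.985, 0.001, 0.175, 0.001]
contact_force: [-4.4, 2.1, 3.8]
grip_width: 0.242
grip_force: 24.9
```

Run:
```python
from cell import r
from h import *
import cv2
o=r.observe();print(o["eef_pos"],o["ee_rot"],o["contact_force"],o["grip_width"]*85,o["grip_force"])
P=np.array([.578,0]);G=np.array([.4928,.0497])-P   # arc
T=tool(0,np.radians(20));A=0
n=13;prev=G
for i in range(1,n+1):
    a=-.61*i/n;g=np.array([np.cos(a)*G[0]-np.sin(a)*G[1],np.sin(a)*G[0]+np.cos(a)*G[1]])
    s=T.T@np.r_[g-prev,0]*1000;prev=g;print(s.round(1).tolist(),(g+P).round(3))
```

```text
[0.48770513 0.04968266 0.10542256] [9.84644797e-01 6.03245140e-04 1.74566790e-01 8.33550156e-04] [-4.39832767  2.06586739  3.75915361] 20.585148865213142 24.895012897432025
[2.3, -3.9, 0.8] [0.495 0.054]
[2.4, -3.8, 0.9] [0.498 0.057]
[2.6, -3.7, 1.0] [0.501 0.061]
[2.8, -3.6, 1.0] [0.504 0.065]
[2.9, -3.4, 1.1] [0.507 0.068]
[3.1, -3.3, 1.1] [0.51  0.071]
[3.2, -3.1, 1.2] [0.513 0.075]
[3.4, -2.9, 1.2] [0.517 0.077]
[3.5, -2.8, 1.3] [0.521 0.08 ]
[3.6, -2.6, 1.3] [0.524 0.083]
[3.7, -2.4, 1.3] [0.528 0.085]
[3.8, -2.2, 1.4] [0.532 0.088]
[3.9, -2.0, 1.4] [0.537 0.09 ]
```

Request:
arm_command:
  targets:
    - [[2.3, -3.9, 0.8], [0, 0, 0], 255]
    - [[2.4, -3.8, 0.9], [0, 0, 0], 255]
    - [[2.6, -3.7, 1], [0, 0, 0], 255]
    - [[2.8, -3.6, 1], [0, 0, 0], 255]
    - [[2.9, -3.4, 1.1], [0, 0, 0], 255]
    - [[3.1, -3.3, 1.1], [0, 0, 0], 255]
    - [[3.2, -3.1, 1.2], [0, 0, 0], 255]
    - [[3.4, -2.9, 1.2], [0, 0, 0], 255]
    - [[3.5, -2.8, 1.3], [0, 0, 0], 255]
    - [[3.6, -2.6, 1.3], [0, 0, 0], 255]
    - [[0, 0, 0], [0, 0, 0], 255]

```text
time: 7.95
eef_pos: [0.52, 0.0832, 0.1053]
ee_rot: [0.985, 0.001, 0.175, 0.001]
contact_force: [0.4, -2.0, 1.7]
grip_width: 0.238
grip_force: 24.4
```

Run:
```python
from cell import r
from h import *
import cv2
o,im,W=wrist(r);print(o["eef_pos"],o["contact_force"],o["grip_width"]*85,o["grip_force"])
cv2.imwrite("pics/w3.png",im["color"][:,:,::-1])
m=(W[...,2]>.06)&(W[...,2]<.14)&(W[...,0]>.53)&(W[...,1]>.06)&(W[...,1]<.12)
print(np.percentile(W[m][:,0],[1,5,20]))
```

```text
[0.52004935 0.08318952 0.10534802] [ 0.41283043 -2.03478408  1.67007851] 20.2293411760851 24.352741599432193
[0.53048042 0.53298843 0.55213044]
```

View pics/w3.png

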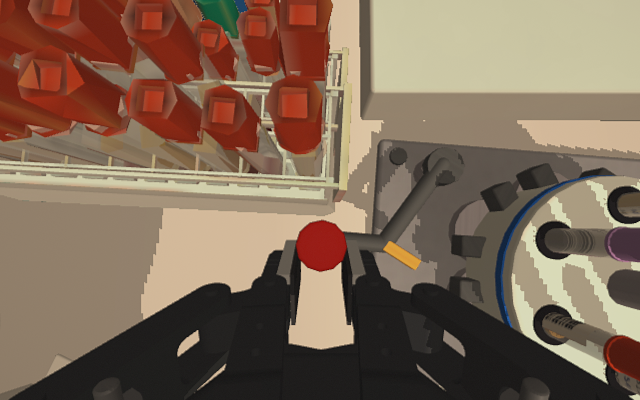

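The grip at (322,246) is held between the pads, its arm has swung outward, and the rack's front edge is still clear ahead at row 205. I'll continue to the stop.

Request:
arm_command:
  targets:
    - [[3.7, -2.4, 1.3], [0, 0, 0], 255]
    - [[3.8, -2.2, 1.4], [0, 0, 0], 255]
    - [[3.9, -2, 1.4], [0, 0, 0], 255]
    - [[0, 0, 0], [0, 0, 0], 255]

```text
time: 8.4
eef_pos: [0.5305, 0.0884, 0.1048]
ee_rot: [0.985, 0.001, 0.173, 0.002]
contact_force: [-15.3, -10.4, 13.6]
grip_width: 0.237
grip_force: 30.7
```

Run:
```python
from cell import r
from h import *
import cv2
o,im,W=wrist(r);print(o["eef_pos"],o["contact_force"],o["grip_width"]*85,o["grip_force"])
cv2.imwrite("pics/w4.png",im["color"][:,:,::-1])
c=im["color"].astype(int);red=(c[...,0]>1.8*c[...,1])&(c[...,0]>80)&(im["depth"]>0)
m=red&(abs(W[...,0]-.53)<.03)&(abs(W[...,1]-.08)<.03)&(W[...,2]>.125)&(W[...,2]<.137)
g=(W[m].min(0)+W[m].max(0))/2;print("grip",g,W[m].mean(0),np.linalg.norm(g[:2]-[.578,0]))
a=np.arctan2(g[1],g[0]-.578);print("lever",np.arctan2(.0497,.4928-.578)-a)
```

```text
[0.53052762 0.08844212 0.1048134 ] [-15.26041957 -10.36345439  13.57815455] 20.173942184232185 30.732280965603422
grip [0.53660462 0.08709491 0.13032671] [0.53672448 0.08719845 0.13112079] 0.09643184483579426
lever 0.5990365546344747
```

Request:
arm_command:
  targets:
    - [[-1.5, 0.5, 0], [0, 0, 0], 100]
    - [[0, 0, 0], [0, 0, 0], 100]
    - [[0, 0, 0], [0, 0, 0], 100]
    - [[0, 0, 0], [0, 0, 0], 100]
    - [[0, 0, -5], [0, 0, 0], 100]
    - [[0, 0, -10], [0, 0, 0], 100]
    - [[0, 0, -25], [0, 0, 0], 100]
    - [[0, 0, -25], [0, 0, 0], 100]
    - [[0, 0, -25], [0, 0, 0], 100]
    - [[0, 0, -25], [0, 0, 0], 100]
    - [[0, 0, -25], [0, 0, 0], 100]
    - [[0, 0, 0], [0, 0, 0], 100]

```text
time: 9.65
eef_pos: [0.4834, 0.0894, 0.2421]
ee_rot: [0.984, 0.001, 0.179, 0.0]
contact_force: [0.8, -0.1, 0.4]
grip_width: 0.607
grip_force: 0.0
```

Run:
```python
from cell import r
from h import *
import cv2
o=r.observe();print(o["eef_pos"],o["contact_force"],o["grip_width"]*85,o["qpos"])
o,im,W=wrist(r)
c=im["color"].astype(int);red=(c[...,0]>1.8*c[...,1])&(c[...,0]>80)&(im["depth"]>0)
m=red&(abs(W[...,0]-.53)<.03)&(abs(W[...,1]-.08)<.03)&(W[...,2]>.125)&(W[...,2]<.137)
g=(W[m].min(0)+W[m].max(0))/2;print("grip",g,np.arctan2(.0497,.4928-.578)-np.arctan2(g[1],g[0]-.578))
plan(o,[([.5045,-.0795,.26],tool(np.pi/2-.073,0),6)])
```

```text
[0.483448   0.08941381 0.24205313] [ 0.81891946 -0.05569237  0.36949836] 51.56860979039431 [ 0.10695866 -0.54636127  2.09599653 -0.04038858  1.23510418  1.6828254 ]
grip [0.53635865 0.08715589 0.12924935] 0.5970077137484844
turn 11 [0.0245, -0.0262, -0.1345] shift 6 [-27.82, 5.55, -2.99] tot [-166.9   33.3  -17.9]
```

Request:
arm_command:
  targets:
    - [[0, 0, 0], [0.0245, -0.0262, -0.1345], 100]
    - [[0, 0, 0], [0.0245, -0.0262, -0.1345], 100]
    - [[0, 0, 0], [0.0245, -0.0262, -0.1345], 100]
    - [[0, 0, 0], [0.0245, -0.0262, -0.1345], 100]
    - [[0, 0, 0], [0.0245, -0.0262, -0.1345], 100]
    - [[0, 0, 0], [0.0245, -0.0262, -0.1345], 100]
    - [[0, 0, 0], [0.0245, -0.0262, -0.1345], 100]
    - [[0, 0, 0], [0.0245, -0.0262, -0.1345], 100]
    - [[0, 0, 0], [0.0245, -0.0262, -0.1345], 100]
    - [[0, 0, 0], [0.0245, -0.0262, -0.1345], 100]
    - [[0, 0, 0], [0.0245, -0.0262, -0.1345], 100]
    - [[-28, 5.5, -3], [0, 0, 0], 100]
    - [[-28, 5.5, -3], [0, 0, 0], 100]
    - [[-28, 5.5, -3], [0, 0, 0], 100]
    - [[-28, 5.5, -3], [0, 0, 0], 100]
    - [[-28, 5.5, -3], [0, 0, 0], 100]
    - [[-28, 5.5, -3], [0, 0, 0], 100]
    - [[0, 0, 0], [0, 0, 0], 100]

```text
time: 11.5
eef_pos: [0.5028, -0.0838, 0.2536]
ee_rot: [0.733, 0.68, -0.004, -0.002]
contact_force: [-0.6, 0.3, 0.4]
grip_width: 0.612
grip_force: 0.0
```

```bash
cat >> h.py <<'E'
def barpose(W,ctr=(.504,-.08)):
    import cv2
    m=(W[...,2]>.187)&(W[...,2]<.2)&(np.hypot(W[...,0]-ctr[0],W[...,1]-ctr[1])<.065)
    p=W[m];q=cv2.minAreaRect((p[:,:2]*1000).astype(np.float32));b=cv2.boxPoints(q)
    e=sorted([b[1]-b[0],b[2]-b[1]],key=np.linalg.norm)[1];a=np.arctan2(e[1],e[0])%np.pi-np.pi/2
    return len(p),p[:,2].mean(),q[0],q[1],"angle of bar y",a
E
python3 - <<'E'
from cell import r
from h import *
import cv2
o,im,W=wrist(r);print(o["eef_pos"],o["ee_rot"],o["contact_force"],o["qpos"])
print(barpose(W))
cv2.imwrite("pics/w5.png",im["color"][:,:,::-1])
plan(o,[([.5045,-.0795,.164],tool(np.pi/2-.073,0),6)])
E
```

```text
[ 0.50277027 -0.08375744  0.25356637] [ 0.73346083  0.67971628 -0.00384428 -0.00249047] [-0.59766022  0.28537322  0.36857613] [-0.26291764 -0.11554988  1.69500175 -0.00386424  1.57044694 -0.18687487]
(2617, np.float64(0.19312858185193074), (502.2380676269531, -82.0827407836914), (89.496826171875, 17.6103572845459), 'angle of bar y', np.float32(-0.08138299))
turn 1 [-0.0089, 0.0022, -0.003] shift 6 [0.73, 0.24, 14.93] tot [ 4.4  1.4 89.6]
```

View pics/w5.png

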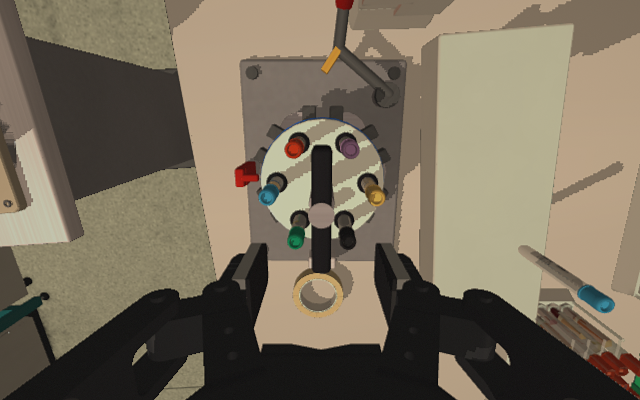

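The bar runs from (321,148) to (321,270) in the image, with the fingers aligned either side of it. Blue is at the pointer (245,175). I'll go down onto the bar and grip it.

Request:
arm_command:
  targets:
    - [[0.5, 0, 15], [-0.009, 0.002, 0], 100]
    - [[0.5, 0, 15], [0, 0, 0], 100]
    - [[0.5, 0.1, 15], [0, 0, 0], 100]
    - [[0.5, 0.1, 15], [0, 0, 0], 100]
    - [[0.5, 0.1, 15], [0, 0, 0], 100]
    - [[0.5, 0, 14.5], [0, 0, 0], 100]
    - [[0, 0, 0], [0, 0, 0], 100]
    - [[0, 0, 0], [0, 0, 0], 255]
    - [[0, 0, 0], [0, 0, 0], 255]
    - [[0, 0, 0], [0, 0, 0], 255]
    - [[0, 0, 0], [0, 0, 0], 255]
    - [[0, 0, 0], [0, 0, 0], 255]
    - [[0, 0, 0], [0, 0, 0], 255]
    - [[0, 0, 0], [0, 0, 0], 255]
  squeeze: 60

```text
time: 12.95
eef_pos: [0.503, -0.078, 0.166]
ee_rot: [0.732, 0.681, 0.0, 0.0]
contact_force: [-6.8, 0.9, 5.1]
grip_width: 0.166
grip_force: 58.6
```

Run:
```python
from cell import r
from h import *
o=r.observe();print(o["eef_pos"],o["ee_rot"],o["contact_force"],o["moment"],o["grip_width"]*85,o["grip_force"],o["qpos"])
print(R.from_quat(o["ee_rot"]).as_matrix().round(4))
```

```text
[ 0.5030362  -0.07802703  0.16603125] [7.32441972e-01 6.80829375e-01 3.38101138e-04 7.62457208e-05] [-6.76429666  0.93794026  5.08979126] [ 0.10960156  1.21737653 -0.02884664] 14.124622057955419 58.55414807796478 [-2.54987226e-01 -7.71781485e-02  1.81971805e+00  4.95862419e-04
  1.39856099e+00 -1.82064639e-01]
[[ 7.290e-02  9.973e-01  6.000e-04]
 [ 9.973e-01 -7.290e-02  3.000e-04]
 [ 4.000e-04  6.000e-04 -1.000e+00]]
```

Request:
arm_command:
  targets:
    - [[0, -0.1, 0], [0, 0, -0.0873], 255]
    - [[0, -0.2, 0], [0, 0, -0.0873], 255]
    - [[0, -0.2, 0], [0, 0, -0.0873], 255]
    - [[0, -0.2, 0], [0, 0, -0.0873], 255]
    - [[0, -0.2, 0], [0, 0, -0.0873], 255]
    - [[0, -0.2, 0], [0, 0, -0.0873], 255]
    - [[0, -0.2, 0], [0, 0, -0.0873], 255]
    - [[0, -0.2, 0], [0, 0, -0.0873], 255]
    - [[0, -0.2, 0], [0, 0, -0.0873], 255]
    - [[0, -0.2, 0], [0, 0, -0.0873], 255]
    - [[0, -0.2, 0], [0, 0, -0.0873], 255]
    - [[0, -0.2, 0], [0, 0, -0.0873], 255]
    - [[0, 0, 0], [0, 0, 0], 255]
    - [[0, 0, 0], [0, 0, 0], 255]

```text
time: 14.35
eef_pos: [0.4999, -0.0795, 0.166]
ee_rot: [0.294, 0.956, -0.001, -0.001]
contact_force: [-13.0, -2.7, 9.8]
grip_width: 0.168
grip_force: 59.5
```

Run:
```python
from cell import r
from h import *
import cv2
o,im,W=wrist(r);print(o["eef_pos"],o["ee_rot"],o["contact_force"],o["moment"],o["grip_width"]*85,o["grip_force"],o["qpos"])
M=R.from_quat(o["ee_rot"]).as_matrix();print("yaw",np.arctan2(M[1,0],M[0,0])-np.pi/2)
cv2.imwrite("pics/w6.png",im["color"][:,:,::-1])
```

```text
[ 0.49994263 -0.07948934  0.16596632] [ 2.93734926e-01  9.55886404e-01 -5.50372418e-04 -8.20706915e-04] [-13.01608838  -2.70308256   9.7562184 ] [-0.33249564  2.27663787 -0.00437279] 14.28349253734861 59.486457109451294 [-2.58242364e-01 -8.26731123e-02  1.82503278e+00 -1.04951857e-03
  1.40091708e+00 -1.23259650e+00]
yaw 0.9745314837160017
```

View pics/w6.png

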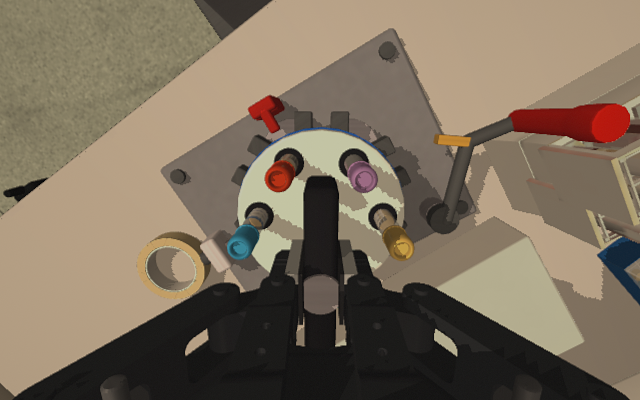

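The red cap is at (280,178) beside the pointer tip at (270,120). The drum has turned 1.0475 rad and there is almost no moment left, so it has clicked in. I'll release and lift.

Request:
arm_command:
  targets:
    - [[0, 0, 0], [0, 0, 0], 100]
    - [[0, 0, 0], [0, 0, 0], 100]
    - [[0, 0, 0], [0, 0, 0], 100]
    - [[0, 0, 0], [0, 0, 0], 100]
    - [[0, 0, -5], [0, 0, 0], 100]
    - [[0, 0, -15], [0, 0, 0], 100]
    - [[0, 0, -20], [0, 0, 0], 100]
    - [[0, 0, -25], [0, 0, 0], 100]
    - [[0, 0, -25], [0, 0, 0], 100]
    - [[0, 0, 0], [0, 0, 0], 100]

```text
time: 15.4
eef_pos: [0.5036, -0.0794, 0.2607]
ee_rot: [0.294, 0.956, 0.001, 0.005]
contact_force: [0.0, 0.3, 0.4]
grip_width: 0.607
grip_force: 0.0
```

Run:
```python
from cell import r
from h import *
o,im,W=wrist(r);print(o["eef_pos"],o["contact_force"],o["grip_width"])
b=barpose(W);print(b,"drum",b[-1]+.077)
plan(o,[([.4845,.0872,.25],tool(0,np.radians(20)),6),([.4845,.0872,.234],None,1),([.5314,.0872,.105],None,8)])
```

```text
[ 0.50355185 -0.07941123  0.26070708] [0.01639634 0.34582399 0.43302266] 0.6072792186990277
(2432, np.float64(0.19307107466969645), (501.3577880859375, -82.37614440917969), (17.498910903930664, 89.07247161865234), 'angle of bar y', np.float32(0.97797215)) drum 1.0549722
turn 19 [-0.0227, 0.0071, 0.1323] shift 6 [-3.59, -27.77, 0.59] tot [ -21.6 -166.6    3.5]
turn 0 [0.0, 0.0, 0.0] shift 1 [-5.47, 0.0, 15.04] tot [-5.5  0.  15. ]
turn 0 [0.0, 0.0, 0.0] shift 8 [-0.01, 0.0, 17.16] tot [ -0.    0.  137.3]
```

Request:
arm_command:
  targets:
    - [[0, 0, 0], [-0.0227, 0.0071, 0.1323], 100]
    - [[0, 0, 0], [-0.0227, 0.0071, 0.1323], 100]
    - [[0, 0, 0], [-0.0227, 0.0071, 0.1323], 100]
    - [[0, 0, 0], [-0.0227, 0.0071, 0.1323], 100]
    - [[0, 0, 0], [-0.0227, 0.0071, 0.1323], 100]
    - [[0, 0, 0], [-0.0227, 0.0071, 0.1323], 100]
    - [[0, 0, 0], [-0.0227, 0.0071, 0.1323], 100]
    - [[0, 0, 0], [-0.0227, 0.0071, 0.1323], 100]
    - [[0, 0, 0], [-0.0227, 0.0071, 0.1323], 100]
    - [[0, 0, 0], [-0.0227, 0.0071, 0.1323], 100]
    - [[0, 0, 0], [-0.0227, 0.0071, 0.1323], 100]
    - [[0, 0, 0], [-0.0227, 0.0071, 0.1323], 100]
    - [[0, 0, 0], [-0.0227, 0.0071, 0.1323], 100]
    - [[0, 0, 0], [-0.0227, 0.0071, 0.1323], 100]
    - [[0, 0, 0], [-0.0227, 0.0071, 0.1323], 100]
    - [[0, 0, 0], [-0.0227, 0.0071, 0.1323], 100]
    - [[0, 0, 0], [-0.0227, 0.0071, 0.1323], 100]
    - [[0, 0, 0], [-0.0227, 0.0071, 0.1323], 100]
    - [[0, 0, 0], [-0.0227, 0.0071, 0.1323], 100]

```text
time: 17.35
eef_pos: [0.5008, -0.0788, 0.2542]
ee_rot: [0.985, -0.003, 0.17, -0.001]
contact_force: [0.5, 0.0, -0.5]
grip_width: 0.608
grip_force: 0.0
```

Request:
arm_command:
  targets:
    - [[-3.6, -28, 0.6], [0, 0, 0], 100]
    - [[-3.6, -28, 0.6], [0, 0, 0], 100]
    - [[-3.6, -28, 0.6], [0, 0, 0], 100]
    - [[-3.6, -28, 0.6], [0, 0, 0], 100]
    - [[-3.6, -28, 0.6], [0, 0, 0], 100]
    - [[-3.6, -28, 0.6], [0, 0, 0], 100]
    - [[0, 0, 0], [0, 0, 0], 100]

```text
time: 18.05
eef_pos: [0.481, 0.092, 0.2437]
ee_rot: [0.986, 0.002, 0.169, -0.002]
contact_force: [0.5, -1.1, -0.6]
grip_width: 0.603
grip_force: 0.0
```

Run:
```python
from cell import r
from h import *
o,im,W=wrist(r);print(o["eef_pos"],o["ee_rot"],o["contact_force"])
c=im["color"].astype(int);red=(c[...,0]>1.8*c[...,1])&(c[...,0]>80)&(im["depth"]>0)
m=red&(abs(W[...,0]-.53)<.03)&(abs(W[...,1]-.08)<.03)&(W[...,2]>.125)&(W[...,2]<.137)
g=(W[m].min(0)+W[m].max(0))/2;print("grip",g)
plan(o,[([.4845,.0877,.234],tool(0,np.radians(20)),2),([.5314,.0877,.105],None,8)])
```

```text
[0.48101545 0.09196049 0.24371356] [ 0.98557763  0.00186987  0.16920372 -0.00182692] [ 0.47989597 -1.08755272 -0.57287826]
grip [0.5362019  0.08690585 0.12935535]
turn 1 [-0.0042, 0.009, 0.003] shift 2 [-0.02, 2.13, 5.16] tot [-0.   4.3 10.3]
turn 0 [0.0, 0.0, 0.0] shift 8 [-0.01, 0.0, 17.16] tot [ -0.    0.  137.3]
```

Request:
arm_command:
  targets:
    - [[0, 2, 5], [-0.004, 0.009, 0.003], 100]
    - [[0, 2.5, 5], [0, 0, 0], 100]
    - [[0, 0, 17], [0, 0, 0], 100]
    - [[0, 0, 17], [0, 0, 0], 100]
    - [[0, 0, 17], [0, 0, 0], 100]
    - [[0, 0, 17], [0, 0, 0], 100]
    - [[0, 0, 17], [0, 0, 0], 100]
    - [[0, 0, 17], [0, 0, 0], 100]
    - [[0, 0, 17], [0, 0, 0], 100]
    - [[0, 0, 17], [0, 0, 0], 100]
    - [[0, 0, 0], [0, 0, 0], 100]

```text
time: 19.2
eef_pos: [0.5305, 0.0828, 0.1039]
ee_rot: [0.985, -0.003, 0.172, 0.001]
contact_force: [0.2, -0.1, -0.1]
grip_width: 0.606
grip_force: 0.0
```

Run:
```python
from cell import r
from h import *
o=r.observe();print(o["eef_pos"],o["contact_force"])
plan(o,[([.5308,.0875,.105],tool(0,np.radians(20)),1)])
P=np.array([.578,0]);G=np.array([.4928,.0497])-P
T=tool(0,np.radians(20));f=lambda a:np.array([np.cos(a)*G[0]-np.sin(a)*G[1],np.sin(a)*G[0]+np.cos(a)*G[1]])
n=13;L=np.linspace(-.6,.02,n+1)
for a,b in zip(L,L[1:]): print((T.T@np.r_[f(b)-f(a),0]*1000).round(1).tolist(),(f(b)+P).round(3))
```

```text
[0.53045721 0.08275862 0.10394264] [ 0.23345342 -0.10955108 -0.09592258]
turn 1 [0.003, 0.0037, -0.0049] shift 1 [0.68, -4.74, -0.88] tot [ 0.7 -4.7 -0.9]
[-3.9, 2.1, -1.4] [0.532 0.087]
[-3.8, 2.3, -1.4] [0.527 0.085]
[-3.7, 2.5, -1.4] [0.523 0.082]
[-3.6, 2.7, -1.3] [0.52  0.079]
[-3.5, 2.9, -1.3] [0.516 0.077]
[-3.4, 3.0, -1.2] [0.512 0.074]
[-3.2, 3.2, -1.2] [0.509 0.07 ]
[-3.1, 3.4, -1.1] [0.506 0.067]
[-2.9, 3.5, -1.1] [0.502 0.063]
[-2.8, 3.7, -1.0] [0.5  0.06]
[-2.6, 3.8, -0.9] [0.497 0.056]
[-2.4, 3.9, -0.9] [0.494 0.052]
[-2.2, 4.1, -0.8] [0.492 0.048]
```

Request:
arm_command:
  targets:
    - [[0, -4.5, -0.5], [0, 0, 0], 100]
    - [[0, 0, 0], [0, 0, 0], 255]
    - [[0, 0, 0], [0, 0, 0], 255]
    - [[0, 0, 0], [0, 0, 0], 255]
    - [[0, 0, 0], [0, 0, 0], 255]
    - [[0, 0, 0], [0, 0, 0], 255]
    - [[0, 0, 0], [0, 0, 0], 255]
    - [[0, 0, 0], [0, 0, 0], 255]
    - [[-3.9, 2.1, -1.4], [0, 0, 0], 255]
    - [[-3.8, 2.3, -1.4], [0, 0, 0], 255]
    - [[-3.7, 2.5, -1.4], [0, 0, 0], 255]
    - [[-3.6, 2.7, -1.3], [0, 0, 0], 255]
    - [[-3.5, 2.9, -1.3], [0, 0, 0], 255]
    - [[-3.4, 3, -1.2], [0, 0, 0], 255]
    - [[-3.2, 3.2, -1.2], [0, 0, 0], 255]
    - [[0, 0, 0], [0, 0, 0], 255]
  squeeze: 25

```text
time: 20.8
eef_pos: [0.5047, 0.0717, 0.1088]
ee_rot: [0.985, -0.001, 0.175, -0.001]
contact_force: [-7.6, 8.8, 12.3]
grip_width: 0.241
grip_force: 25.1
```

Request:
arm_command:
  targets:
    - [[-3.1, 3.4, -1.1], [0, 0, 0], 255]
    - [[-2.9, 3.5, -1.1], [0, 0, 0], 255]
    - [[-2.8, 3.7, -1], [0, 0, 0], 255]
    - [[-2.6, 3.8, -0.9], [0, 0, 0], 255]
    - [[-2.4, 3.9, -0.9], [0, 0, 0], 255]
    - [[-1.5, 2.8, -0.6], [0, 0, 0], 255]
    - [[0, 0, 0], [0, 0, 0], 255]

```text
time: 21.5
eef_pos: [0.4877, 0.0507, 0.1083]
ee_rot: [0.985, -0.001, 0.174, -0.001]
contact_force: [-10.9, 9.1, 13.4]
grip_width: 0.238
grip_force: 31.9
```

```bash
cat >> h.py <<'E'
def lever(r):
    o,im,W=wrist(r)
    c=im["color"].astype(int);red=(c[...,0]>1.8*c[...,1])&(c[...,0]>80)&(im["depth"]>0)
    m=red&(abs(W[...,0]-.51)<.04)&(abs(W[...,1]-.065)<.04)&(W[...,2]>.125)&(W[...,2]<.137)
    g=(W[m].min(0)+W[m].max(0))/2
    print(o["eef_pos"],o["contact_force"],"grip",g,"lever",np.arctan2(.0497,.4928-.578)-np.arctan2(g[1],g[0]-.578))
    return im
E
python3 - <<'E'
from cell import r
from h import *
import cv2
cv2.imwrite("pics/w7.png",lever(r)["color"][:,:,::-1])
E
```

```text
[0.48769834 0.05072743 0.10825815] [-10.86748536   9.14163612  13.41534956] grip [0.49325709 0.04983672 0.13100607] lever 0.0035439586710035442
```

Request:
arm_command:
  targets:
    - [[-1, 1.7, -0.4], [0, 0, 0], 255]
    - [[0, 0, 0], [0, 0, 0], 255]

```text
time: 21.75
eef_pos: [0.4867, 0.0494, 0.1082]
ee_rot: [0.985, -0.001, 0.174, -0.001]
contact_force: [-9.3, 10.9, 12.3]
grip_width: 0.237
grip_force: 31.1
```

Run:
```python
from cell import r
from h import *
lever(r)
```

```text
[0.48673248 0.04936365 0.10824096] [-9.26200659 10.87421887 12.31036525] grip [0.49255635 0.04848847 0.13081234] lever -0.01190195558174878
```

Request:
arm_command:
  targets:
    - [[-1, 1.7, -0.4], [0, 0, 0], 255]
    - [[0, 0, 0], [0, 0, 0], 255]

```text
time: 22.0
eef_pos: [0.4865, 0.049, 0.1084]
ee_rot: [0.985, -0.001, 0.175, -0.002]
contact_force: [1.2, 18.9, 4.3]
grip_width: 0.239
grip_force: 29.9
```

Run:
```python
from cell import r
from h import *
lever(r)
```

```text
[0.48646242 0.04899736 0.10841424] [ 1.15846946 18.90801685  4.32949416] grip [0.49227156 0.04848319 0.13082256] lever -0.013375797579810111
```

The force has jumped and the grip has stopped moving, so the lever is at its home stop. I'll release and retract.

Request:
arm_command:
  targets:
    - [[0, 0, 0], [0, 0, 0], 100]
    - [[0, 0, 0], [0, 0, 0], 100]
    - [[0, 0, 0], [0, 0, 0], 100]
    - [[0, 0, 0], [0, 0, 0], 100]
    - [[0, 0, -5], [0, 0, 0], 100]
    - [[0, 0, -10], [0, 0, 0], 100]
    - [[0, 0, -20], [0, 0, 0], 100]
    - [[0, 0, -20], [0, 0, 0], 100]
    - [[0, 0, -20], [0, 0, 0], 100]
    - [[0, 0, -20], [0, 0, 0], 100]
    - [[0, 0, -15], [0, 0, 0], 100]
    - [[0, 0, 0], [0, 0, 0], 100]

```text
time: 23.25
eef_pos: [0.4499, 0.046, 0.215]
ee_rot: [0.984, -0.002, 0.177, 0.001]
contact_force: [0.5, 0.8, 0.2]
grip_width: 0.608
grip_force: 0.0
```

Run:
```python
from cell import r
from h import *
import cv2
im=lever(r);cv2.imwrite("pics/w8.png",im["color"][:,:,::-1])
o,im,W=wrist(r);print(barpose(W),o["qpos"])
```

```text
[0.44988522 0.04602607 0.21499463] [0.52930119 0.77554744 0.18540589] grip [0.49209724 0.04844024 0.12920676] lever -0.01462501407530814
(4175, np.float64(0.19285745907517063), (502.12353515625, -82.17613220214844), (18.135986328125, 90.336181640625), 'angle of bar y', np.float32(0.9276625)) [-0.01403939 -0.68047226  2.22960145  0.00318148  1.23839791  1.55970237]
```

View pics/w8.png

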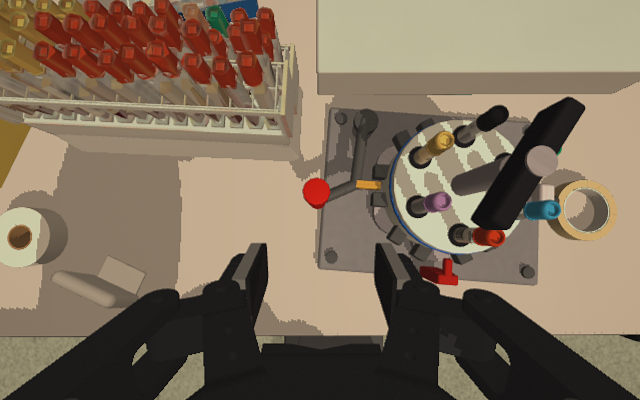

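Run:
```python
from cell import r
from h import *
import pickle
d=pickle.load(open("d0.pkl","rb"))
for n in("top","scene"): print(n,barpose(cloud(d[n])),barpose(cloud(r.get_image(n))))
```

```text
top (164, np.float64(0.19271628903356727), (504.5127258300781, -79.09297180175781), (86.97001647949219, 14.920828819274902), 'angle of bar y', np.float32(-0.06456435)) (168, np.float64(0.19268283183379392), (504.2907409667969, -80.20578002929688), (16.62565803527832, 89.42741394042969), 'angle of bar y', np.float32(1.0127739))
scene (102, np.float64(0.1917674762550084), (498.73931884765625, -81.884521484375), (90.55087280273438, 17.57639503479004), 'angle of bar y', np.float32(-0.06055391)) (20, np.float64(0.19215064717272284), (526.6602172851562, -98.26260375976562), (11.933391571044922, 23.9372501373291), 'angle of bar y', np.float32(0.87627923))
```

The red cap at (490,237) is next to the pointer at (440,270). The lever at (316,192) is home, with its nose in at the drum. The bar angle matches one station within measuring noise, and the arm is clear. I'll hand the job in.

```bash
python3 -c "
from cell import r
print(r.job_done())"
```

```text
the job is handed in; nothing more can be done
None
```

I handed the job in at about 23 s: the lock lever was swung fully out, the turret turned one station counter-clockwise so red is at the pointer, and the lever swung fully home again. The other bench items weren't touched, and the forces I read between moves stayed well under the limits.

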